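Line up a swatch plate under the punch and clip it

TASK

Slide the white swatch plate along the press bed, keeping it flat, until it lies along the aluminium fence with the white centre of its red blob right under the brass punch tip. Then swing the spring clip with the orange peg all the way across onto the plate to hold it there. Leave everything else on the bench where it is.

Things in the scene. Friction and masses are not known exactly. Their poses are not given: they have to be found in the camera images.
- press: Blue bench punch press, fixed. Origin on the table top straight below the punch tip; x runs along the fence away from the robot (yaw up to 0.25 rad either way), y to the left towards fence and column, z up. Its grey flat bed spans x -270 to +70, y -160 to +160 mm, top face 10 mm above the table; the plate slides on it.
- fence (a point): Top inner edge of the aluminium fence, middle of its length (press x -105, y +60.5, z 18 mm). The fence is a straight strip along the press's x, from x -230 to +20 mm, 24 mm wide, 8 mm high above the bed; its inner face looks to the press's -y.
- column (a point): Centre of the press's column top, at the press's x 0, y +130, z 180 mm. Column 44 mm square, foot 75 by 60 mm. From it a 44 mm wide overarm, underside 159 mm above the table, reaches to the press's y -26 mm over the tip; only the 26 mm quill and punch hang from it.
- tip (a point): Point of the fixed brass punch, at the press's x 0, y 0, 34 mm above the table (12 mm above the top of the plate). It does not move.
- plate: White loose rigid swatch plate, 150 mm (its x) by 120 mm (its y) by 12 mm thick, about 0.55 kg. Origin: centre of its underside. Its x points roughly along the press's x. It starts flat on the bed, skewed up to 0.12 rad, 4 to 40 mm off the fence and 50 to 95 mm short of the punch. When its left long edge touches the fence, the mark is in line with the tip, 0.5 mm to the right.
- mark (a point): Centre of the white 16 mm disc in the middle of the red blob (the only red one) on the plate's top face: at the plate's x +45, y 0, z +12 mm. This spot must come under the punch tip.
- clip (a joint): Spring clip, a 15 mm wide steel bar swinging level about a pivot screw on the fence. 0 = bar points to the press's +y (outwards); it grows anticlockwise seen from above; pi/2 = along the fence to the press's -x; pi = to the press's -y, straight across the plate, at its stop. Starts clear at 0.6 to 1.1 and stays where left; under 1 N at the peg moves it.
- clip_pivot (a point): Axis of the clip's pivot screw: at the press's x -80, y +72.5 mm, 38 mm above the table, level with the top face of the clip's bar. A sprung rubber pad under the bar, 40 mm from this axis, rides up onto the plate's edge by itself and presses down with about 1 N.
- clip_tab (a point): Top centre of the upright orange peg on the clip's bar, 58 mm from the pivot axis: 14 mm in diameter, 40 mm tall, from 38 to 78 mm above the table. Push it sideways to swing the clip.
- tape: Bystander: yellow ring, 68 mm outer diameter, 24 mm high, on the bed's near left part. Origin: centre of its underside.
- jar: Bystander: small green jar, 48 mm diameter, 55 mm high, on the bed's far right part. Origin: centre of its underside.
- brush: Bystander: wooden brush lying on the table to the right of the bed. Origin: centre of its underside.
- squeegee: Bystander: wooden squeegee with a rubber blade, 220 mm long, 28 mm high, lying right of the bed. Origin: underside of its wooden part.
- ink_tin: Bystander: ink tin with a green band, 84 mm diameter, 100 mm high, left of the bed. Origin: centre of its underside.
- mug: Bystander: white mug, 76 mm diameter, 90 mm high, left of the bed. Origin: centre of its underside.
Not all that is in view belongs to the job. Several things have the shape of the plate; the one meant has the colours described above.

How it is judged (in metres and radians):
On the way, in this order (a step that is already met when the one before it is completed fails the run):
1. the plate lies along the fence with its mark under the punch tip, the clip still clear of it (horizontal distance between mark and tip below 0.008 m and angle between the x axis of plate and the x axis of press, either way round below 0.08 rad and z of plate in the frame of press below 0.0125 m and angle between plate's own z axis and vertical below 0.04 rad and linear speed of plate below 0.01 m/s and value of joint clip below 2 rad), for 0.2 s.
2. the clip is swung across onto the plate (value of joint clip above 2.8 rad), for 0.2 s.
At the end, for the whole second after the job is handed in: The plate lies flat and still on the bed, its mark within 8 mm (horizontally) of the punch tip and its long edges within 0.08 rad of the fence's direction; the clip is swung across (joint above 2.8 rad) with its pad pressing on the plate (over 0.2 N) (horizontal distance between mark and tip below 0.008 m and angle between the x axis of plate and the x axis of press, either way round below 0.08 rad and z of plate in the frame of press below 0.0125 m and angle between plate's own z axis and vertical below 0.04 rad and linear speed of plate below 0.01 m/s and value of joint clip above 2.8 rad and contact force between clip and plate above 0.2 N); the robot touches nothing.
It fails at once if the plate is tipped up (over 0.2 rad) or lifted (over 15 mm) instead of slid flat (angle between plate's own z axis and vertical above 0.2 rad or z of plate in the frame of press above 0.025 m).
It fails at once if a bystander is moved by more than 30 mm (distance of any of tape, jar, brush, squeegee, ink_tin, mug from where it was at the start of the episode above 0.03 m).
It also fails if it takes over 64 s, if anything falls off the work surface, if the arm or the gripper's body presses on something with over 40 N, if the wrist force passes 120 N, or if a joint passes its speed limit or range.

ROBOT

A 6-joint arm with a two-finger parallel gripper is mounted at the origin on the work surface. World frame = base frame: x ahead of the robot, y to its left, z up, the work surface at z = 0. Lengths are in mm, angles in rad, forces in N, time in s.
With the tool pointing down it reaches from about 300 to 775 mm from the base axis. Payload 14.6 kg.
Tool frame: the origin (TCP) lies on the front face of the gripper's body, between the roots of the fingers; the fingertips stand 97 mm ahead of it and the grasp point (between the pads) lies 78 mm ahead of it; z points along the fingers, y is the direction in which the jaws open and shut (so a half turn about z gives the same grasp; the last joint's range is limited). The gripper opens to 94 mm and grips with 3 to 60 N. Pads are 16 mm wide; open, the fingers measure 119 mm over their backs; the gripper's body (75 mm by 177 mm) begins 78 mm behind the grasp point.
Start: joints at [-1.327, 0.3, 1.521, -0, 1.321, -0.067], TCP at [168.194, -523.642, 302.646] pointing down, gripper open.
Joint ranges: [-3.03, 3.03], [-0.79, 2.21], [0.23, 2.52], [-1.04, 4.18], [0, 3.07], [-2.55, 2.55]. Speed limits (rad/s): [2.22, 2.22, 2.57, 3.14, 3.14, 3.14].

INTERFACE

Orientations are given as [roll, pitch, yaw] about the fixed x, y, z axes, in that order (R = Rz(yaw) Ry(pitch) Rx(roll)).
In Python, from cell import manip, eyes, finder gives the robot as it stands.
- The arm moves only by the tool drive_tool, never from a script. Its argument "rows" is a list of rows, each an object with "offset": the shift along the tool's x, y, z in mm, a list of three; "spin": the turn about the tool's z in degrees; "jaw": the finger opening in mm, from 0 to 94. In form: [{"offset": [dx, dy, dz], "spin": spin, "jaw": jaw}, ...]. A call has 1 to 20 rows; each row shifts and turns the commanded pose from where the row before left it, along the tool's axes as they then stand; what a row does not reach is not made up. A row lasts 1/10 s, in which the tool goes at most 50 mm and 8.59 degrees, less where a joint would pass 70% of its speed; a pose out of reach is approached as far as the arm can. A call is refused whole if a number of a shift passes 50 or a number of a turn 8.59, either way. A call with a gripper value outside its range is refused whole. The fingers move at their own pace and stop on an object; "force" is the grip in N (left out, the last holds). Time passes only in rows, so rows that do not move let the fingers close. It gives the time, the measured TCP pose, the force and the opening at its end, in the units of the state.
- manip.read_state(): the state, without advancing time (a new reading comes with each control period).
- eyes.camera(name): name is "scene" or "top" or "wrist"; returns a dict with "color" (400x640x3 uint8, blue, green, red), "depth" (400x640 float32, mm along the optical axis (not along the pixel's ray), 0 where there is no reading), "vfov" (degrees; the focal length in pixels is half the picture's height over the tangent of half this angle, whatever the lens; pixels are square), "cx", "cy" (the principal point, pixels), "D" ([k1, k2, p1, p2, k3] as OpenCV has them; the pictures are not rectified), "rvec" (rotation vector, rad) and "tvec" (3), from world to camera coordinates, as OpenCV has them. Camera axes: x right, y down, z forward; pixel columns grow to the right and rows downward; lengths in mm; the calibration is good to about 2 mm. A picture is of the moment at which its call begins.
- manip.sign_off(): hands the job in, once; it reports no verdict.
Trained networks look in the newest picture that a camera, given by its name, has taken for a name from the list of things; names that differ only in an ending like _2 or _b are one class to them, and where a whole thing is asked for, a point or a joint stands for the part that bears it (a point fixed in the world has none). Each returns a list of dicts, best first, with "p" (0 to 1); they miss things now and then, are a little off and sometimes report something else, mostly with a low value. They report only what shows in the picture. A call takes as long as a camera call. They do not tell look-alikes from the thing itself.
- finder.find_in(camera, target): "uv" ([column, row] in pixels, amid what is visible of it).
The state is a dict: "clock": time; "joints": joint angles; "qd": joint speeds; "effort": joint torques, N m; "eef_pos": TCP position; "eef_rot": TCP orientation; "wrist_force": force on the tool from outside, world axes, zero at the start; "moment": the same for the moment, N m; "finger_gap": finger opening in mm.
Only numpy, scipy, OpenCV 4.12 (cv2) and the standard library are available. Lean on these libraries where they do the work, as an engineer would, in place of code of your own. Each camera call takes 0.05 s, during which the arm holds its last target. There are 200 camera calls.

## Working session

There is one attempt and no reset: what is moved stays moved. The work goes in short steps, Python scripts to look and compute and a tool call to move; the robot and the scene stay as the last step left them, time stands still between calls to the robot, and variables do not carry over. Pictures are saved under pics/ and viewed, about 8 in all and at most 12, crops included, and the job is handed in when it is done.

Besides the shell and the picture viewer there is one more tool, called in YAML: its name, and indented under it one key for each argument. drive_tool: Moves the arm, as the interface text tells. Its arguments: {"type":"object","properties":{"rows":{"type":"array","items":{"type":"object","properties":{"offset":{"type":"array","items":{"type":"number"}},"spin":{"type":"number"},"jaw":{"type":"number"}}}},"force":{"type":"number"}},"required":["rows"]}

```bash
mkdir -p pics; cat > h.py <<'E'
import numpy as np, cv2
from cell import manip, eyes, finder
def K(c):
    f=200/np.tan(np.radians(c["vfov"])/2); return np.array([[f,0,c["cx"]],[0,f,c["cy"]],[0,0,1.]])
def ray(c,uv):
    p=cv2.undistortPoints(np.array(uv,float).reshape(-1,1,2),K(c),np.array(c["D"],float)).reshape(-1,2)
    R=cv2.Rodrigues(np.array(c["rvec"],float))[0]; t=np.array(c["tvec"],float).ravel()
    return -R.T@t, np.c_[p,np.ones(len(p))]@R
def at_z(c,uv,z):
    o,d=ray(c,uv); z=np.broadcast_to(z,len(d)); return o+d*((z-o[2])/d[:,2])[:,None]
def by_depth(c,uv):
    o,d=ray(c,uv); uv=np.array(uv,float).reshape(-1,2)
    z=np.array([np.median(c["depth"][int(v)-1:int(v)+2,int(u)-1:int(u)+2]) for u,v in uv]); return o+d*z[:,None]
def proj(c,P):
    return cv2.projectPoints(np.array(P,float).reshape(-1,3),np.array(c["rvec"],float),np.array(c["tvec"],float),K(c),np.array(c["D"],float))[0].reshape(-1,2)
E
python3 - <<'E'
from h import *
np.set_printoptions(precision=1,suppress=True)
print(manip.read_state())
for n in("top","scene"):
    c=eyes.camera(n); cv2.imwrite(f"pics/{n}0.png",c["color"])
    o,_=ray(c,[[320,200]]); print(n,o,c["vfov"])
    for t in "fence column tip plate mark clip clip_pivot clip_tab tape jar".split():
        for r in finder.find_in(n,t)[:3]: print(t,r["p"],np.array(r["uv"]),by_depth(c,[r["uv"]])[0])
E
```

```text
{'clock': 0.0, 'joints': array([-1.3,  0.3,  1.5,  0. ,  1.3, -0.1]), 'qd': array([ 0.,  0.,  0.,  0.,  0., -0.]), 'effort': array([ -0. , -53.2, -35.3,   0.1,   0. ,  -0. ]), 'eef_pos': array([ 168.2, -523.5,  302.1]), 'eef_rot': array([-3.1, -0. ,  0.3]), 'wrist_force': array([-0.1,  0.4, -0.2]), 'moment': array([0., 0., 0.]), 'finger_gap': 94.19917584507256}
top [ 367.6  -10.3 1327.4] 57.996079730165725
fence 0.8 [320.7 199.5] [573.8 -20.9   9. ]
column 0.9 [315.  195.2] [588.9  -0.2  17.7]
tip 0.73 [321.3 195. ] [590.5 -23.4  10. ]
tip 0.4 [336.8 204.5] [552.3 -79.3  21. ]
plate 0.89 [335.7 202.3] [560.3 -75.4  22.3]
plate 0.83 [253.2 288.7] [255.1 227.2  11.2]
plate 0.77 [425.5 285.6] [ 252.8 -391.7   11. ]
mark 0.9 [430.3 282.9] [ 261.9 -409.7   11. ]
mark 0.72 [253.2 291.3] [246.  227.2  11.2]
mark 0.56 [338.5 204.9] [550.9 -85.6  19.5]
clip 0.56 [306.  197.2] [578.8  32.4  37.8]
clip_pivot 0.49 [200.3 244.5] [416.4 423.5   4.1]
clip_tab 0.53 [303.1 198.8] [573.3  43.   36.5]
tape 0.67 [372.  170.2] [ 668.2 -206.8   64. ]
tape 0.45 [292.8 233.6] [449.8  83.4   9.6]
jar 0.6 [368.2 170.9] [ 666.5 -193.4   61. ]
jar 0.57 [193.7 186.9] [612.7 420.5  99.3]
jar 0.4 [415.3 168.2] [ 681.6 -373.7   28.1]
scene [1246.1  262.4 1211.6] 48.67355686963634
fence 0.97 [310.2 241.9] [699.6   9.2 202.8]
tip 0.96 [311.  242.6] [700.9  12.  203. ]
plate 0.88 [311.1 219.4] [521.5 -66.3  19.8]
plate 0.81 [255.7 142.8] [ 274.2 -391.8    9.7]
plate 0.71 [420.  189.8] [266.  231.2   9. ]
mark 0.92 [424.5 187.9] [252.5 243.6   9.2]
mark 0.78 [255.3 139.5] [ 259.8 -400.7    9.9]
mark 0.6 [307.3 221.8] [532.9 -74.9  17. ]
clip 0.45 [342.6 237.9] [572.6  59.2  58.9]
clip_pivot 0.58 [307.3 239.4] [694.6  -1.2 201.6]
clip_tab 0.63 [338.7 240.3] [570.8  46.7  34.4]
tape 0.61 [363.7 219.4] [451.6  90.3   8.3]
jar 0.59 [249.9 241.9] [ 688.8 -195.8   60.3]
```

```bash
python3 - <<'E'
import cv2
a=cv2.imread("pics/top0.png")[130:260,230:430]; cv2.imwrite("pics/topc.png",cv2.resize(a,None,fx=4,fy=4,interpolation=cv2.INTER_CUBIC))
a=cv2.imread("pics/scene0.png")[170:300,210:410]; cv2.imwrite("pics/scenec.png",cv2.resize(a,None,fx=4,fy=4,interpolation=cv2.INTER_CUBIC))
E
```

```text
(no output)
```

View pics/topc.png

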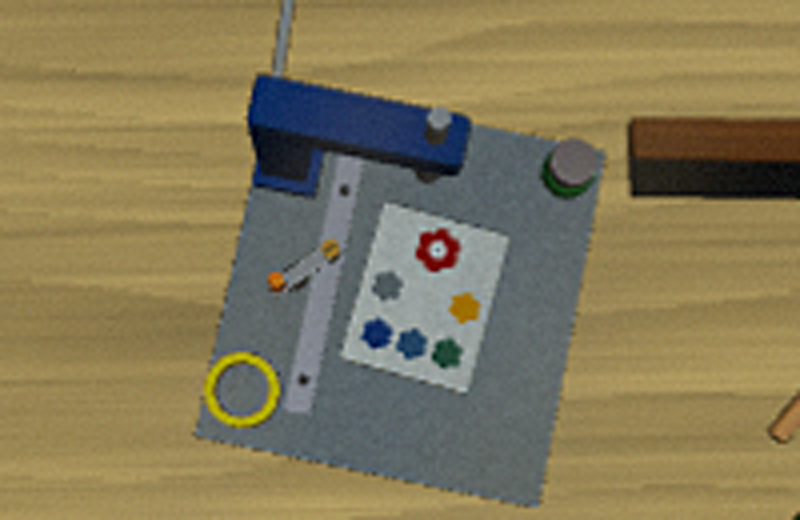

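View pics/scenec.png

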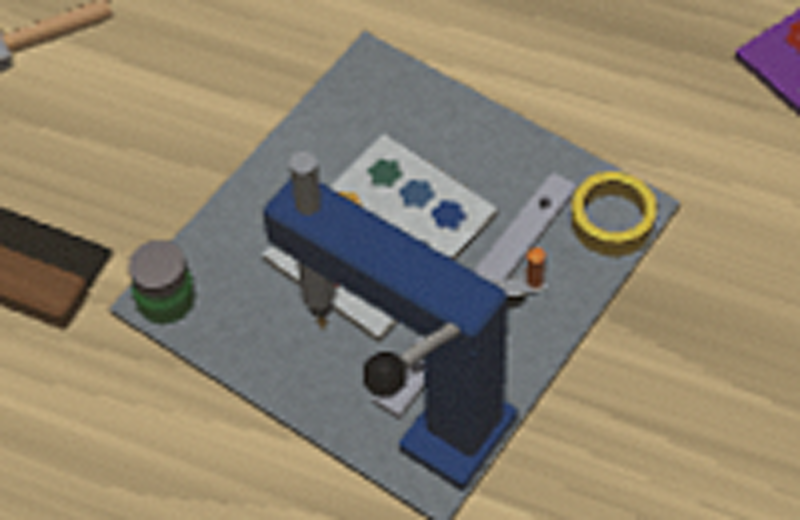

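The top crop shows the plate (crop px corners 388,205 / 508,238 / 467,391 / 343,357) right of the fence, with the red blob at 437,250. The clip peg is at 276,282, the tape at 242,390 and the jar at 570,165. The scene crop agrees with this layout.

```bash
cat >> h.py <<'E'
def fitpose(L,W):  # 2D rigid fit local->world: yaw, origin
    L=np.array(L,float)[:,:2];W=np.array(W,float)[:,:2];l=L-L.mean(0);w=W-W.mean(0)
    y=np.arctan2((l[:,0]*w[:,1]-l[:,1]*w[:,0]).sum(),(l*w).sum()); R=rot(y)
    o=W.mean(0)-R@L.mean(0); return y,o,np.linalg.norm(L@R.T+o-W,axis=1)
def rot(y): return np.array([[np.cos(y),-np.sin(y)],[np.sin(y),np.cos(y)]])
def delta(target,yaw):  # tool-frame shift from the present pose, spin (deg) done afterwards
    s=manip.read_state(); y0=s["eef_rot"][2]; d=np.array(target)-s["eef_pos"]
    a=rot(-y0)@d[:2]; return np.array([a[0],-a[1],-d[2]]), -np.degrees((yaw-y0+np.pi)%(2*np.pi)-np.pi), s["eef_rot"]
E
python3 - <<'E'
from h import *
np.set_printoptions(precision=3,suppress=True)
c=eyes.camera("top"); f=lambda p:np.array(p,float)/4+[230,130]-.375
bed=at_z(c,f([(198,435),(540,505),(605,155)]),10)
pr=fitpose([(-270,160),(-270,-160),(70,-160)],bed); print("press",pr)
pl=at_z(c,f([(388,205),(508,238),(467,391),(343,357)]),22)
pp=fitpose([(75,60),(75,-60),(-75,-60),(-75,60)],pl); print("plate",pp)
tp=lambda p:rot(-pr[0])@(np.array(p)[:2]-pr[1])
print("mark in press",tp(at_z(c,f([(437,250)]),22)[0]), "centre",tp(pp[1]),"skew",pp[0]-pr[0])
print("peg",tp(at_z(c,f([(276,282)]),78)[0]),"fence ends z18",[tp(x) for x in at_z(c,f([(286,410),(312,413)]),18)])
print(delta([*(pr[1]+rot(pr[0])@[-150,-20]),330],pr[0]+np.pi/2))
w=eyes.camera("wrist"); R=cv2.Rodrigues(np.array(w["rvec"],float))[0]; print(ray(w,[[320,200]]),w["vfov"])
E
```

```text
press (np.float64(-0.2251488437365294), array([659.541, -80.084]), array([3.046, 3.324, 5.423]))
plate (np.float64(-0.2949006116849008), array([554.381, -77.379]), array([3.499, 2.984, 2.875, 2.031]))
mark in press [-58.271 -21.543] centre [-103.11  -20.84] skew -0.06975176794837137
peg [-125.373  111.954] fence ends z18 [array([-229.906,   83.446]), array([-227.748,   59.799])]
(array([ 464.283, -331.429,  -27.334]), np.float64(-59.28987319387822), array([3.142, 0.   , 0.311]))
(array([ 245.904, -498.928,  384.558]), array([[-0.254, -0.081, -0.964]])) 60.772800391511204
```

```bash
python3 - <<'E'
from h import *
psi=-.225;o=np.array([659.5,-80.1])
print(delta([*(o+rot(psi)@[-130,-100]),320],psi+np.pi/2))
E
```

```text
(array([ 440.58482274, -252.40414678,  -17.34497545]), np.float64(-59.299568714596845), array([3.14157326e+00, 3.86972099e-05, 3.10823608e-01]))
```

drive_tool:
  rows:
    - {"offset": [31.5, -18, -1.2], "jaw": 94}
    - {"offset": [31.5, -18, -1.2], "jaw": 94}
    - {"offset": [31.5, -18, -1.2], "jaw": 94}
    - {"offset": [31.5, -18, -1.2], "jaw": 94}
    - {"offset": [31.5, -18, -1.2], "jaw": 94}
    - {"offset": [31.5, -18, -1.2], "jaw": 94}
    - {"offset": [31.5, -18, -1.2], "jaw": 94}
    - {"offset": [31.5, -18, -1.2], "jaw": 94}
    - {"offset": [31.5, -18, -1.2], "jaw": 94}
    - {"offset": [31.5, -18, -1.2], "jaw": 94}
    - {"offset": [31.5, -18, -1.2], "jaw": 94}
    - {"offset": [31.5, -18, -1.2], "jaw": 94}
    - {"offset": [31.5, -18, -1.2], "jaw": 94}
    - {"offset": [31.5, -18, -1.2], "jaw": 94}

```text
validation failed for argument at $.ro...
```

drive_tool:
  rows:
    - {"spin": -7.4, "offset": [0, 0, 0], "jaw": 94}
    - {"spin": -7.4, "offset": [0, 0, 0], "jaw": 94}
    - {"spin": -7.4, "offset": [0, 0, 0], "jaw": 94}
    - {"spin": -7.4, "offset": [0, 0, 0], "jaw": 94}
    - {"spin": -7.4, "offset": [0, 0, 0], "jaw": 94}
    - {"spin": -7.4, "offset": [0, 0, 0], "jaw": 94}
    - {"spin": -7.4, "offset": [0, 0, 0], "jaw": 94}
    - {"spin": -7.4, "offset": [0, 0, 0], "jaw": 94}
    - {"offset": [0, 0, 0], "jaw": 94}
    - {"offset": [0, 0, 0], "jaw": 94}

```text
validation failed for argument at $.ro...
```

```bash
python3 - <<'E'
from h import *
s=manip.read_state();print(s["clock"],s["eef_pos"],s["eef_rot"])
c=eyes.camera("wrist");cv2.imwrite("pics/w1.png",c["color"])
np.savez("w1.npz",**{k:np.array(v) for k,v in c.items()})
E
```

```text
1.2 [ 168.18926315 -523.6347601   302.65502455] [3.14157326e+00 3.86972099e-05 3.10823608e-01]
```

View pics/w1.png

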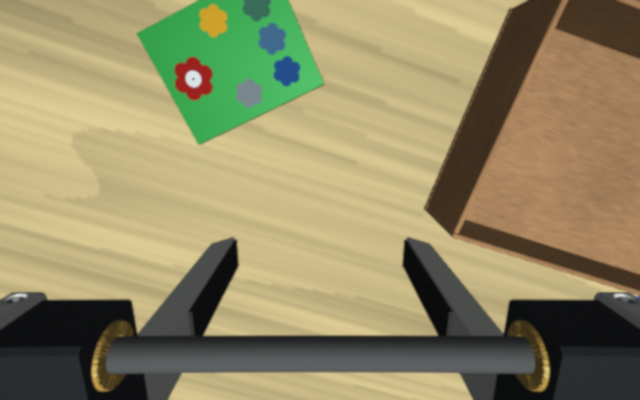

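The arm did not move: both calls were refused, probably because every row needs all of its fields. The wrist picture shows only a green decoy plate near px 230,60. I'm resending with full rows.

drive_tool:
  rows:
    - {"offset": [31.5, -18, -1.2], "spin": 0, "jaw": 94}
    - {"offset": [31.5, -18, -1.2], "spin": 0, "jaw": 94}
    - {"offset": [31.5, -18, -1.2], "spin": 0, "jaw": 94}
    - {"offset": [31.5, -18, -1.2], "spin": 0, "jaw": 94}
    - {"offset": [31.5, -18, -1.2], "spin": 0, "jaw": 94}
    - {"offset": [31.5, -18, -1.2], "spin": 0, "jaw": 94}
    - {"offset": [31.5, -18, -1.2], "spin": 0, "jaw": 94}
    - {"offset": [31.5, -18, -1.2], "spin": 0, "jaw": 94}
    - {"offset": [31.5, -18, -1.2], "spin": 0, "jaw": 94}
    - {"offset": [31.5, -18, -1.2], "spin": 0, "jaw": 94}
    - {"offset": [31.5, -18, -1.2], "spin": 0, "jaw": 94}
    - {"offset": [31.5, -18, -1.2], "spin": 0, "jaw": 94}
    - {"offset": [31.5, -18, -1.2], "spin": 0, "jaw": 94}
    - {"offset": [31.5, -18, -1.2], "spin": 0, "jaw": 94}

```text
clock: 2.65
eef_pos: [511.9, -147.5, 319.6]
eef_rot: [3.141, -0.0, 0.311]
wrist_force: [-0.6, -0.3, -0.3]
finger_gap: 94.2
```

drive_tool:
  rows:
    - {"spin": -7.4, "offset": [0, 0, 0], "jaw": 94}
    - {"spin": -7.4, "offset": [0, 0, 0], "jaw": 94}
    - {"spin": -7.4, "offset": [0, 0, 0], "jaw": 94}
    - {"spin": -7.4, "offset": [0, 0, 0], "jaw": 94}
    - {"spin": -7.4, "offset": [0, 0, 0], "jaw": 94}
    - {"spin": -7.4, "offset": [0, 0, 0], "jaw": 94}
    - {"spin": -7.4, "offset": [0, 0, 0], "jaw": 94}
    - {"spin": -7.4, "offset": [0, 0, 0], "jaw": 94}
    - {"spin": 0, "offset": [0, 0, 0], "jaw": 94}

```text
clock: 3.55
eef_pos: [511.0, -148.8, 319.4]
eef_rot: [-3.142, 0.0, 1.346]
wrist_force: [0.4, -0.4, 0.2]
finger_gap: 94.3
```

```bash
python3 - <<'E'
from h import *
s=manip.read_state();print(s["clock"],s["eef_pos"],s["eef_rot"],s["joints"])
c=eyes.camera("wrist");cv2.imwrite("pics/w2.png",c["color"])
E
```

```text
3.55 [ 510.99739987 -148.83757219  319.44473091] [-3.14156608e+00  1.11767212e-05  1.34614522e+00] [-3.52243932e-01  2.47326517e-01  1.54824236e+00 -1.48398669e-05
  1.34604871e+00 -1.27589519e-01]
```

View pics/w2.png

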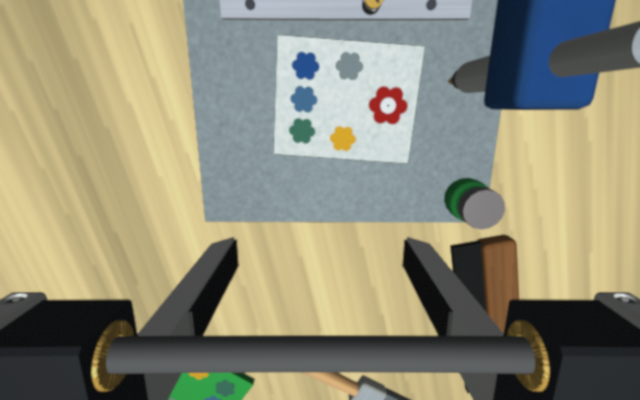

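```bash
cat > m.py <<'E'
from h import *
np.set_printoptions(precision=3,suppress=True)
c=eyes.camera("wrist")
fe=at_z(c,[(222,19),(471,19)],18); print("fence",fe,np.linalg.norm(fe[1]-fe[0]))
tip=at_z(c,[(449,82)],34)[0]; print("tip",tip)
psi=np.arctan2(*(fe[1]-fe[0])[1::-1]); o=fe.mean(0)[:2]-rot(psi)@[-105,60.5]; print("psi",psi,"o via fence",o)
bd=at_z(c,[(206,221)],10)[0]; print("bed corner",rot(-psi)@(bd[:2]-o))
pl=at_z(c,[(278,36),(424,46),(407,163),(274,153)],22); pp=fitpose([(-75,60),(75,60),(75,-60),(-75,-60)],pl); print("plate",pp, "skew",pp[0]-psi)
print("mark",rot(-psi)@(at_z(c,[(388,105)],22)[0][:2]-o),"corners",(pl[:,:2]-o)@rot(psi))
print("tip in press",rot(-psi)@(tip[:2]-o))
j=at_z(c,[(482,208)],55)[0];print("jar top",rot(-psi)@(j[:2]-o))
E
python3 m.py
```

```text
fence [[453.014  32.766  18.   ]
 [696.77  -24.332  18.   ]] 250.3535610721604
tip [662.509 -78.275  34.   ]
psi -0.23009333757832165 o via fence [663.326 -78.636]
bed corner [-269.147 -157.099]
plate (np.float64(-0.2992804559008112), array([557.584, -73.765]), array([1.334, 0.657, 0.758, 1.032])) skew -0.06918711832248955
mark [-58.92  -22.033] corners [[-173.961   44.583]
 [ -25.752   35.361]
 [ -34.128  -84.228]
 [-182.424  -73.214]]
tip in press [-0.878  0.165]
jar top [  39.843 -126.693]
```

```bash
cat >> h.py <<'E'
PSI=-.2301;O=np.array([663.,-78.5])
def P(x,y,z): return [*(O+rot(PSI)@[x,y]),z]
def inpress():
    s=manip.read_state(); return rot(-PSI)@(s["eef_pos"][:2]-O),s["eef_pos"][2],s["eef_rot"][2]-PSI
E
python3 - <<'E'
from h import *
print(inpress(),delta(P(-104,-112,110.5),PSI+np.pi/2))
E
```

```text
(array([-131.93635702, -103.16074236]), np.float64(319.4810196445117), np.float64(1.5702935312160788)) (array([ -8.82521025,  27.94079783, 208.98101964]), np.float64(-0.0288080646241052), array([3.14148492e+00, 2.55418410e-05, 1.34019353e+00]))
```

drive_tool:
  rows:
    - {"offset": [-4.4, 14, 25], "spin": 0, "jaw": 94}
    - {"offset": [-4.4, 14, 30], "spin": 0, "jaw": 94}
    - {"offset": [0, 0, 30], "spin": 0, "jaw": 94}
    - {"offset": [0, 0, 30], "spin": 0, "jaw": 94}
    - {"offset": [0, 0, 30], "spin": 0, "jaw": 94}
    - {"offset": [0, 0, 25], "spin": 0, "jaw": 94}
    - {"offset": [0, 0, 20], "spin": 0, "jaw": 94}
    - {"offset": [0, 0, 12], "spin": 0, "jaw": 94}
    - {"offset": [0, 0, 7], "spin": 0, "jaw": 94}
    - {"offset": [0, 0, 0], "spin": 0, "jaw": 94}
    - {"offset": [0, 0, 0], "spin": 0, "jaw": 94}

```text
clock: 4.75
eef_pos: [536.7, -163.8, 111.3]
eef_rot: [3.14, 0.0, 1.343]
wrist_force: [0.4, -0.7, 0.2]
finger_gap: 94.1
```

```bash
python3 - <<'E'
from h import *
print(inpress(),delta(P(-104,-112,110.5),PSI+np.pi/2))
E
```

```text
(array([-103.55733636, -111.89937904]), np.float64(111.26446004857357), np.float64(1.5735529313794914)) (array([-0.09940033, -0.44293933,  0.76446005]), np.float64(0.15794180848368355), array([3.14049414e+00, 1.30441259e-04, 1.34345293e+00]))
```

drive_tool:
  rows:
    - {"offset": [2.5, 0, 0], "spin": 0, "jaw": 94}
    - {"offset": [2.5, 0, 0], "spin": 0, "jaw": 94}
    - {"offset": [2.5, 0, 0], "spin": 0, "jaw": 94}
    - {"offset": [2.5, 0, 0], "spin": 0, "jaw": 94}
    - {"offset": [2.5, 0, 0], "spin": 0, "jaw": 94}
    - {"offset": [2.5, 0, 0], "spin": 0, "jaw": 94}
    - {"offset": [2.5, 0, 0], "spin": 0, "jaw": 94}
    - {"offset": [2.5, 0, 0], "spin": 0, "jaw": 94}
    - {"offset": [2.5, 0, 0], "spin": 0, "jaw": 94}
    - {"offset": [2.5, 0, 0], "spin": 0, "jaw": 94}
    - {"offset": [2.5, 0, 0], "spin": 0, "jaw": 94}
    - {"offset": [2.5, 0, 0], "spin": 0, "jaw": 94}
    - {"offset": [2.5, 0, 0], "spin": 0, "jaw": 94}
    - {"offset": [2.5, 0, 0], "spin": 0, "jaw": 94}
    - {"offset": [2.5, 0, 0], "spin": 0, "jaw": 94}
    - {"offset": [2, 0, 0], "spin": 0, "jaw": 94}
    - {"offset": [0, 0, 0], "spin": 0, "jaw": 94}

```text
clock: 6.45
eef_pos: [545.2, -124.9, 110.5]
eef_rot: [-3.141, -0.0, 1.344]
wrist_force: [0.9, -0.7, -0.0]
finger_gap: 94.0
```

drive_tool:
  rows:
    - {"offset": [1, 0, 0], "spin": 0, "jaw": 94}
    - {"offset": [1, 0, 0], "spin": 0, "jaw": 94}
    - {"offset": [0.5, 0, 0], "spin": 0, "jaw": 94}
    - {"offset": [0, 0, 0], "spin": 0, "jaw": 94}

```text
clock: 6.85
eef_pos: [545.7, -122.8, 110.4]
eef_rot: [-3.141, -0.0, 1.344]
wrist_force: [-0.5, -3.1, -0.4]
finger_gap: 93.7
```

```bash
python3 - <<'E'
from h import *
print(inpress(),manip.read_state()["wrist_force"])
c=eyes.camera("wrist");cv2.imwrite("pics/w3.png",c["color"])
E
```

```text
(array([-104.07760035,  -69.84075892]), np.float64(110.4173602108104), np.float64(1.5741492909538912)) [-0.5499157  -3.08648728 -0.38621398]
```

View pics/w3.png

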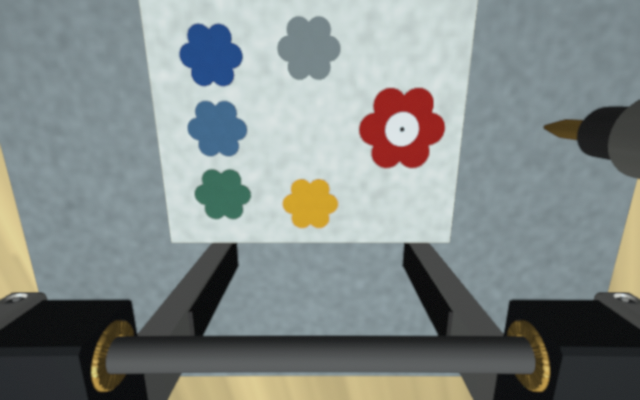

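The picture shows the plate's right edge level (row 242, columns 173 to 449) against both fingers, with the mark at 402,129 and the tip at 545,127.

```bash
python3 - <<'E'
from h import *
np.set_printoptions(precision=2,suppress=True)
c=eyes.camera("wrist");q=lambda uv,z:(at_z(c,uv,z)[:,:2]-O)@rot(PSI)
print("mark",q([(402,129)],22),"tip",q([(545,127)],34),"right corners",q([(173,242),(449,242)],22),"left edges",q([(141,0),(478,0)],22))
E
```

```text
mark [[-63.37   0.01]] tip [[-2.1   1.71]] right corners [[-181.83  -59.74]
 [ -34.07  -59.18]] left edges [[-182.28   54.76]
 [ -34.11   55.44]]
```

drive_tool:
  rows:
    - {"offset": [0.7, 0, 0], "spin": 0, "jaw": 94}
    - {"offset": [0.6, 0, 0], "spin": 0, "jaw": 94}
    - {"offset": [0, 0, 0], "spin": 0, "jaw": 94}

```text
clock: 7.25
eef_pos: [546.0, -121.4, 110.4]
eef_rot: [-3.142, -0.0, 1.344]
wrist_force: [-0.6, -3.3, 0.6]
finger_gap: 93.9
```

drive_tool:
  rows:
    - {"offset": [-3, 0, 0], "spin": 0, "jaw": 94}
    - {"offset": [-10, 0, 0], "spin": 0, "jaw": 94}
    - {"offset": [-25, 0, 0], "spin": 0, "jaw": 94}
    - {"offset": [-10, 0, -20], "spin": 0, "jaw": 94}
    - {"offset": [0, 0, -30], "spin": 0, "jaw": 94}
    - {"offset": [0, 0, -20], "spin": 0, "jaw": 60}
    - {"offset": [0, 0, 0], "spin": 8, "jaw": 60}
    - {"offset": [0, 0, 0], "spin": 8, "jaw": 60}
    - {"offset": [0, 0, 0], "spin": 8, "jaw": 60}
    - {"offset": [0, 0, 0], "spin": 8, "jaw": 60}
    - {"offset": [0, 0, 0], "spin": 8, "jaw": 60}
    - {"offset": [0, 0, 0], "spin": 8, "jaw": 60}
    - {"offset": [0, 0, 0], "spin": 8, "jaw": 60}
    - {"offset": [0, 0, 0], "spin": 8, "jaw": 60}
    - {"offset": [0, 0, 0], "spin": 8, "jaw": 60}
    - {"offset": [0, 0, 0], "spin": 8, "jaw": 60}
    - {"offset": [0, 0, 0], "spin": 8, "jaw": 60}
    - {"offset": [0, 0, 0], "spin": 2, "jaw": 60}
    - {"offset": [0, 0, 0], "spin": 0, "jaw": 60}

```text
clock: 9.15
eef_pos: [535.1, -168.7, 180.4]
eef_rot: [-3.141, -0.0, -0.227]
wrist_force: [-0.1, -0.1, -0.1]
finger_gap: 59.7
```

```bash
python3 - <<'E'
from h import *
print(inpress(),delta(P(-214,0,110.5),PSI))
E
```

```text
(array([-103.94438009, -117.02939897]), np.float64(180.4447167870774), np.float64(0.0026711315449190753)) (array([-109.74262675, -117.32295416,   69.94471679]), np.float64(0.15304456404813344), array([-3.14136136e+00, -2.47444884e-05, -2.27428868e-01]))
```

drive_tool:
  rows:
    - {"offset": [-27.5, -29.3, 0], "spin": 0, "jaw": 60}
    - {"offset": [-27.5, -29.3, 0], "spin": 0, "jaw": 60}
    - {"offset": [-27.5, -29.3, 0], "spin": 0, "jaw": 60}
    - {"offset": [-27.2, -29.3, 0], "spin": 0, "jaw": 60}
    - {"offset": [0, 0, 20], "spin": 0, "jaw": 60}
    - {"offset": [0, 0, 20], "spin": 0, "jaw": 60}
    - {"offset": [0, 0, 15], "spin": 0, "jaw": 60}
    - {"offset": [0, 0, 10], "spin": 0, "jaw": 60}
    - {"offset": [0, 0, 5], "spin": 0, "jaw": 60}
    - {"offset": [0, 0, 0], "spin": 0, "jaw": 60}

```text
clock: 10.15
eef_pos: [454.7, -29.6, 110.2]
eef_rot: [3.142, 0.001, -0.226]
wrist_force: [1.3, 0.2, -0.0]
finger_gap: 60.3
```

```bash
python3 - <<'E'
from h import *
print(inpress(),delta(P(-214,0,110.5),PSI))
c=eyes.camera("wrist");cv2.imwrite("pics/w4.png",c["color"])
E
```

```text
(array([-2.14018598e+02,  1.29863086e-01]), np.float64(110.1962138597331), np.float64(0.0036661981408656896)) (array([ 0.0181219 ,  0.1299304 , -0.30378614]), np.float64(0.21005768033032401), array([ 3.14158691e+00,  6.57870175e-04, -2.26433802e-01]))
```

View pics/w4.png

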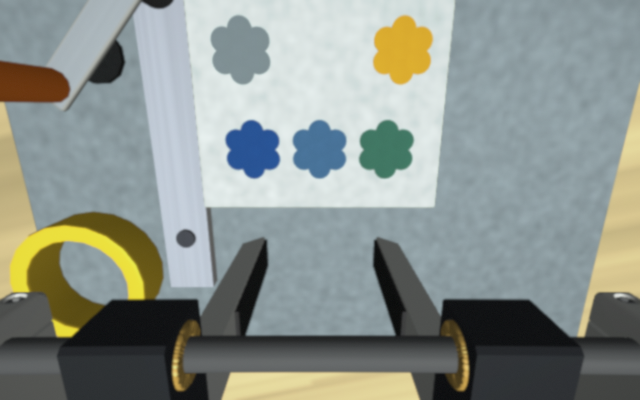

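drive_tool:
  rows:
    - {"offset": [5, 0, 0], "spin": 0, "jaw": 60}
    - {"offset": [5, 0, 0], "spin": 0, "jaw": 60}
    - {"offset": [5, 0, 0], "spin": 0, "jaw": 60}
    - {"offset": [4, 0, 0], "spin": 0, "jaw": 60}
    - {"offset": [3, 0, 0], "spin": 0, "jaw": 60}
    - {"offset": [3, 0, 0], "spin": 0, "jaw": 60}
    - {"offset": [3, 0, 0], "spin": 0, "jaw": 60}
    - {"offset": [3, 0, 0], "spin": 0, "jaw": 60}
    - {"offset": [3, 0, 0], "spin": 0, "jaw": 60}
    - {"offset": [3, 0, 0], "spin": 0, "jaw": 60}
    - {"offset": [3, 0, 0], "spin": 0, "jaw": 60}
    - {"offset": [3, 0, 0], "spin": 0, "jaw": 60}
    - {"offset": [3, 0, 0], "spin": 0, "jaw": 60}
    - {"offset": [3, 0, 0], "spin": 0, "jaw": 60}
    - {"offset": [3, 0, 0], "spin": 0, "jaw": 60}
    - {"offset": [3, 0, 0], "spin": 0, "jaw": 60}
    - {"offset": [3, 0, 0], "spin": 0, "jaw": 60}
    - {"offset": [0, 0, 0], "spin": 0, "jaw": 60}

```text
clock: 12.0
eef_pos: [511.1, -42.4, 110.4]
eef_rot: [3.142, 0.002, -0.227]
wrist_force: [-4.9, 1.4, 2.6]
finger_gap: 59.9
```

drive_tool:
  rows:
    - {"offset": [3, 0, 0], "spin": 0, "jaw": 60}
    - {"offset": [3, 0, 0], "spin": 0, "jaw": 60}
    - {"offset": [3, 0, 0], "spin": 0, "jaw": 60}
    - {"offset": [3, 0, 0], "spin": 0, "jaw": 60}
    - {"offset": [3, 0, 0], "spin": 0, "jaw": 60}
    - {"offset": [3, 0, 0], "spin": 0, "jaw": 60}
    - {"offset": [2, 0, 0], "spin": 0, "jaw": 60}
    - {"offset": [1, 0, 0], "spin": 0, "jaw": 60}
    - {"offset": [0, 0, 0], "spin": 0, "jaw": 60}
    - {"offset": [0, 0, 0], "spin": 0, "jaw": 60}

```text
clock: 13.0
eef_pos: [531.3, -47.1, 110.3]
eef_rot: [3.142, 0.002, -0.227]
wrist_force: [-4.7, 1.5, 4.0]
finger_gap: 60.1
```

```bash
python3 - <<'E'
from h import *
print(inpress(),manip.read_state()["wrist_force"])
c=eyes.camera("wrist");cv2.imwrite("pics/w5.png",c["color"])
E
```

```text
(array([-135.37858089,    0.55357265]), np.float64(110.28905182648452), np.float64(0.0034073718839358336)) [-4.68991074  1.52352731  3.95977364]
```

View pics/w5.png

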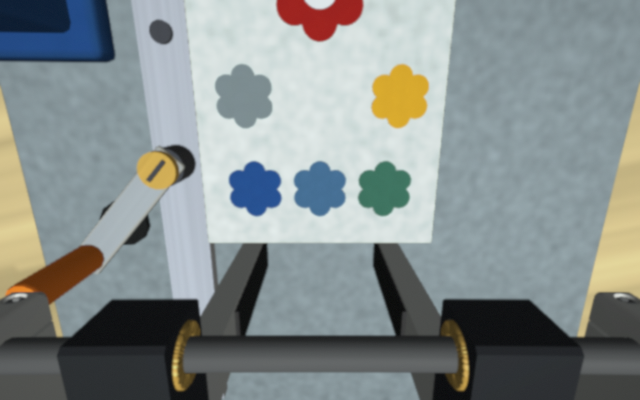

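```bash
python3 - <<'E'
from h import *
np.set_printoptions(precision=2,suppress=True)
c=eyes.camera("wrist");q=lambda uv,z:(at_z(c,uv,z)[:,:2]-O)@rot(PSI)
print("near",q([(210,242),(432,242)],22),"mark",q([(320,-1)],22),"pivot",q([(156,170)],40), "fence hole",q([(161,32)],18))
t=eyes.camera("scene");cv2.imwrite("pics/s1.png",cv2.resize(t["color"][190:290,220:370],None,fx=5,fy=5,interpolation=cv2.INTER_CUBIC))
print(proj(t,[P(0,0,34),P(0,0,22)]))
E
```

```text
near [[-124.71   59.79]
 [-124.22  -59.08]] mark [[-9.32  1.35]] pivot [[-82.41  74.76]] fence hole [[-22.23  74.52]]
[[289.49 251.72]
 [289.73 253.67]]
```

drive_tool:
  rows:
    - {"offset": [2, 0, 0], "spin": 0, "jaw": 60}
    - {"offset": [2, 0, 0], "spin": 0, "jaw": 60}
    - {"offset": [1, 0, 0], "spin": 0, "jaw": 60}
    - {"offset": [0, 0, 0], "spin": 0, "jaw": 60}
    - {"offset": [0, 0, 0], "spin": 0, "jaw": 60}

```text
clock: 13.65
eef_pos: [536.2, -48.2, 110.3]
eef_rot: [3.142, 0.002, -0.227]
wrist_force: [-4.2, 0.5, 2.7]
finger_gap: 60.1
```

```bash
python3 - <<'E'
from h import *
print(inpress())
E
```

```text
(array([-130.37259104,    0.58526407]), np.float64(110.2851293282914), np.float64(0.0034035674147961104))
```

drive_tool:
  rows:
    - {"offset": [-5, 0, 0], "spin": 0, "jaw": 60}
    - {"offset": [-25, 0, 0], "spin": 0, "jaw": 60}
    - {"offset": [0, 0, -25], "spin": 0, "jaw": 60}
    - {"offset": [0, 0, -35], "spin": 0, "jaw": 60}
    - {"offset": [0, 25, -20], "spin": 0, "jaw": 60}
    - {"offset": [0, 35, 0], "spin": 0, "jaw": 60}
    - {"offset": [0, 35, 0], "spin": 0, "jaw": 60}
    - {"offset": [0, 0, 0], "spin": -8, "jaw": 60}
    - {"offset": [0, 0, 0], "spin": -8, "jaw": 60}
    - {"offset": [0, 0, 0], "spin": -8, "jaw": 60}
    - {"offset": [0, 0, 0], "spin": -8, "jaw": 60}
    - {"offset": [0, 0, 0], "spin": -8, "jaw": 60}
    - {"offset": [0, 0, 0], "spin": -8, "jaw": 60}
    - {"offset": [0, 0, 0], "spin": -8, "jaw": 60}
    - {"offset": [0, 0, 0], "spin": -8, "jaw": 60}
    - {"offset": [0, 0, 0], "spin": -8, "jaw": 60}
    - {"offset": [0, 0, 0], "spin": -8, "jaw": 60}
    - {"offset": [0, 0, 0], "spin": -8, "jaw": 60}
    - {"offset": [0, 0, 0], "spin": -2, "jaw": 60}
    - {"offset": [0, 0, 0], "spin": 0, "jaw": 60}

```text
clock: 15.65
eef_pos: [485.9, -134.1, 190.4]
eef_rot: [3.141, 0.0, 1.344]
wrist_force: [-0.9, 0.2, -0.1]
finger_gap: 59.7
```

```bash
python3 - <<'E'
from h import *
print(inpress(),delta(P(-90,-90,140),PSI+np.pi/2))
E
```

```text
(array([-159.73849063,  -94.54323046]), np.float64(190.44134665776747), np.float64(1.5745883686177933)) (array([ 4.27874716, 69.7552173 , 50.44134666]), np.float64(0.2172679921890899), array([3.14120700e+00, 7.31464184e-05, 1.34448837e+00]))
```

drive_tool:
  rows:
    - {"offset": [0, 25, 10], "spin": 0, "jaw": 60}
    - {"offset": [4, 25, 20], "spin": 0, "jaw": 60}
    - {"offset": [0, 20, 20], "spin": 0, "jaw": 60}
    - {"offset": [0, 0, 0], "spin": 0, "jaw": 60}
    - {"offset": [0, 0, 0], "spin": 0, "jaw": 60}

```text
clock: 16.15
eef_pos: [554.7, -145.9, 140.2]
eef_rot: [-3.141, -0.0, 1.343]
wrist_force: [-1.0, 0.2, -0.5]
finger_gap: 60.0
```

```bash
python3 - <<'E'
from h import *
print(inpress())
c=eyes.camera("wrist");cv2.imwrite("pics/w6.png",c["color"])
E
```

```text
(array([-90.08159983, -90.30797567]), np.float64(140.2272550028179), np.float64(1.5732569956341866))
```

View pics/w6.png

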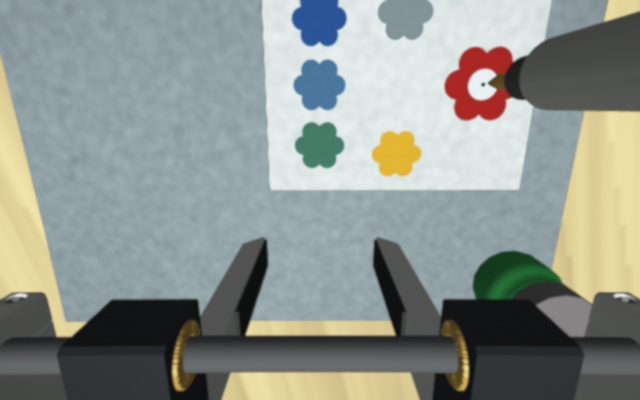

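The mark's dot is at px 484,84 and the tip at 488,84. The plate's right edge is at row 189, parallel to the bed edge.

```bash
python3 - <<'E'
from h import *
np.set_printoptions(precision=2,suppress=True)
c=eyes.camera("wrist");q=lambda uv,z:(at_z(c,uv,z)[:,:2]-O)@rot(PSI)
m=q([(484,84)],22);t=q([(488,84)],34);print("mark",m,"tip",t,"m-t",m-t,"edge",q([(271,190),(519,189)],22), "left side",q([(262,0)],22))
E
```

```text
mark [[1.41 1.85]] tip [[-1.95  1.17]] m-t [[3.36 0.68]] edge [[-118.89  -58.88]
 [  30.59  -57.84]] left side [[-119.7    42.75]]
```

drive_tool:
  rows:
    - {"offset": [0, -30, -25], "spin": 0, "jaw": 0}
    - {"offset": [0, -30, -25], "spin": 0, "jaw": 0}
    - {"offset": [0, 0, 0], "spin": -8, "jaw": 0}
    - {"offset": [0, 0, 0], "spin": -8, "jaw": 0}
    - {"offset": [0, 0, 0], "spin": -8, "jaw": 0}
    - {"offset": [0, 0, 0], "spin": -8, "jaw": 0}
    - {"offset": [0, 0, 0], "spin": -8, "jaw": 0}
    - {"offset": [0, 0, 0], "spin": -8, "jaw": 0}
    - {"offset": [0, 0, 0], "spin": -8, "jaw": 0}
    - {"offset": [0, 0, 0], "spin": -8, "jaw": 0}
    - {"offset": [0, 0, 0], "spin": -8, "jaw": 0}
    - {"offset": [0, 0, 0], "spin": -8, "jaw": 0}
    - {"offset": [0, 0, 0], "spin": -8, "jaw": 0}
    - {"offset": [0, 0, 0], "spin": -2, "jaw": 0}
    - {"offset": [0, 0, 0], "spin": 0, "jaw": 0}

```text
clock: 17.75
eef_pos: [496.3, -132.5, 191.5]
eef_rot: [-3.141, 0.002, 2.915]
wrist_force: [-0.2, -0.0, 0.3]
finger_gap: 0.2
```

```bash
python3 - <<'E'
from h import *
np.set_printoptions(precision=1,suppress=True)
print(inpress(),delta(P(-91.5,129.3,145),PSI+np.pi),manip.read_state()["joints"])
a=np.linspace(.2,2.85,37);p=np.c_[58*np.sin(a),58*np.cos(a)]; print(np.diff(p,axis=0).tolist().__len__()); print(np.diff(p,axis=0))
c=eyes.camera("wrist");cv2.imwrite("pics/w7.png",c["color"])
E
```

```text
(array([-150. ,  -90.6]), np.float64(191.53344940190743), np.float64(3.144934065194615)) (array([-59.2, 219.7,  46.5]), np.float64(0.1914487825723383), array([-3.1,  0. ,  2.9])) [-0.3  0.3  1.7 -0.   1.1 -1.7]
36
[[ 4.1 -1. ]
 [ 4.1 -1.3]
 [ 4.  -1.6]
 [ 3.8 -1.9]
 [ 3.7 -2.2]
 [ 3.5 -2.4]
 [ 3.3 -2.7]
 [ 3.1 -2.9]
 [ 2.9 -3.1]
 [ 2.7 -3.3]
 [ 2.4 -3.5]
 [ 2.1 -3.7]
 [ 1.9 -3.8]
 [ 1.6 -4. ]
 [ 1.3 -4.1]
 [ 1.  -4.2]
 [ 0.7 -4.2]
 [ 0.4 -4.3]
 [ 0.  -4.3]
 [-0.3 -4.3]
 [-0.6 -4.2]
 [-0.9 -4.2]
 [-1.2 -4.1]
 [-1.5 -4. ]
 [-1.8 -3.9]
 [-2.1 -3.7]
 [-2.3 -3.6]
 [-2.6 -3.4]
 [-2.8 -3.2]
 [-3.1 -3. ]
 [-3.3 -2.7]
 [-3.5 -2.5]
 [-3.6 -2.2]
 [-3.8 -2. ]
 [-3.9 -1.7]
 [-4.  -1.4]]
```

View pics/w7.png

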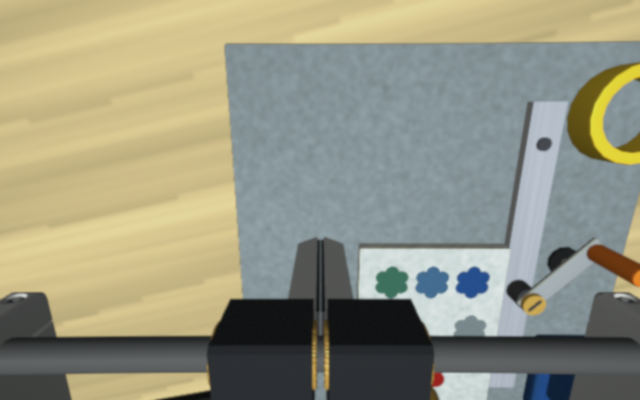

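The picture shows the bar running from the pivot (533,303) to the peg's foot (about 597,245), so the clip is still clear. Next I move to the far side of the peg.

drive_tool:
  rows:
    - {"offset": [0, 20, 0], "spin": 0, "jaw": 0}
    - {"offset": [0, 30, 0], "spin": 0, "jaw": 0}
    - {"offset": [-9, 30, 0], "spin": 0, "jaw": 0}
    - {"offset": [-10, 30, 0], "spin": 0, "jaw": 0}
    - {"offset": [-10, 30, 0], "spin": 0, "jaw": 0}
    - {"offset": [-10, 30, 0], "spin": 0, "jaw": 0}
    - {"offset": [-10, 30, 0], "spin": 0, "jaw": 0}
    - {"offset": [-10, 20, 0], "spin": 0, "jaw": 0}
    - {"offset": [0, 0, 0], "spin": 0, "jaw": 0}
    - {"offset": [0, 0, 20], "spin": 0, "jaw": 0}
    - {"offset": [0, 0, 16], "spin": 0, "jaw": 0}
    - {"offset": [0, 0, 10], "spin": 0, "jaw": 0}
    - {"offset": [0, 0, 0], "spin": 0, "jaw": 0}

```text
clock: 19.1
eef_pos: [602.9, 68.0, 143.5]
eef_rot: [-3.141, -0.002, 2.914]
wrist_force: [-0.4, -0.8, 0.1]
finger_gap: 0.0
```

```bash
python3 - <<'E'
from h import *
print(inpress(),delta(P(-91.5,129.3,145),PSI+np.pi))
E
```

```text
(array([-91.97634358, 128.94077242]), np.float64(143.53063569899476), np.float64(3.1437579272855967)) (array([-0.47712029,  0.35819533, -1.4693643 ]), np.float64(0.12406104426023702), array([-3.14101823e+00, -1.87319133e-03,  2.91365793e+00]))
```

drive_tool:
  rows:
    - {"offset": [4.1, -1.0, 0], "spin": 0, "jaw": 0}
    - {"offset": [4.1, -1.3, 0], "spin": 0, "jaw": 0}
    - {"offset": [4.0, -1.6, 0], "spin": 0, "jaw": 0}
    - {"offset": [3.8, -1.9, 0], "spin": 0, "jaw": 0}
    - {"offset": [3.7, -2.2, 0], "spin": 0, "jaw": 0}
    - {"offset": [3.5, -2.4, 0], "spin": 0, "jaw": 0}
    - {"offset": [3.3, -2.7, 0], "spin": 0, "jaw": 0}
    - {"offset": [3.1, -2.9, 0], "spin": 0, "jaw": 0}
    - {"offset": [2.9, -3.1, 0], "spin": 0, "jaw": 0}
    - {"offset": [2.7, -3.3, 0], "spin": 0, "jaw": 0}
    - {"offset": [2.4, -3.5, 0], "spin": 0, "jaw": 0}
    - {"offset": [2.1, -3.7, 0], "spin": 0, "jaw": 0}
    - {"offset": [1.9, -3.8, 0], "spin": 0, "jaw": 0}
    - {"offset": [1.6, -4.0, 0], "spin": 0, "jaw": 0}
    - {"offset": [1.3, -4.1, 0], "spin": 0, "jaw": 0}
    - {"offset": [1.0, -4.2, 0], "spin": 0, "jaw": 0}
    - {"offset": [0.7, -4.2, 0], "spin": 0, "jaw": 0}
    - {"offset": [0.4, -4.3, 0], "spin": 0, "jaw": 0}

```text
clock: 20.9
eef_pos: [545.8, 26.1, 144.5]
eef_rot: [3.141, 0.0, 2.915]
wrist_force: [0.5, 0.8, 0.4]
finger_gap: 0.7
```

drive_tool:
  rows:
    - {"offset": [0, -4.3, 0], "spin": 0, "jaw": 0}
    - {"offset": [-0.3, -4.3, 0], "spin": 0, "jaw": 0}
    - {"offset": [-0.6, -4.2, 0], "spin": 0, "jaw": 0}
    - {"offset": [-0.9, -4.2, 0], "spin": 0, "jaw": 0}
    - {"offset": [-1.2, -4.1, 0], "spin": 0, "jaw": 0}
    - {"offset": [-1.5, -4.0, 0], "spin": 0, "jaw": 0}
    - {"offset": [-1.8, -3.9, 0], "spin": 0, "jaw": 0}
    - {"offset": [-2.1, -3.7, 0], "spin": 0, "jaw": 0}
    - {"offset": [-2.3, -3.6, 0], "spin": 0, "jaw": 0}
    - {"offset": [-2.6, -3.4, 0], "spin": 0, "jaw": 0}
    - {"offset": [-2.8, -3.2, 0], "spin": 0, "jaw": 0}
    - {"offset": [-3.1, -3.0, 0], "spin": 0, "jaw": 0}
    - {"offset": [0, 0, 0], "spin": 0, "jaw": 0}

```text
clock: 22.2
eef_pos: [554.6, -23.3, 144.4]
eef_rot: [-3.141, 0.0, 2.914]
wrist_force: [0.2, 0.6, -0.2]
finger_gap: 0.3
```

```bash
python3 - <<'E'
from h import *
print(inpress(),manip.read_state()["wrist_force"])
E
```

```text
(array([-118.14468737,   29.04547618]), np.float64(144.3913568068198), np.float64(3.1445111986052465)) [ 0.15137418  0.60808201 -0.16771507]
```

drive_tool:
  rows:
    - {"offset": [-3.3, -2.7, 0], "spin": 0, "jaw": 0}
    - {"offset": [-3.5, -2.5, 0], "spin": 0, "jaw": 0}
    - {"offset": [-3.6, -2.2, 0], "spin": 0, "jaw": 0}
    - {"offset": [-3.8, -2.0, 0], "spin": 0, "jaw": 0}
    - {"offset": [-3, -1.7, 0], "spin": 0, "jaw": 0}
    - {"offset": [0, 0, 0], "spin": 0, "jaw": 0}

```text
clock: 22.8
eef_pos: [568.9, -37.8, 144.4]
eef_rot: [-3.141, 0.0, 2.915]
wrist_force: [0.8, 1.3, -0.1]
finger_gap: 0.6
```

```bash
python3 - <<'E'
from h import *
print(inpress(),manip.read_state()["wrist_force"])
c=eyes.camera("wrist");cv2.imwrite("pics/w8.png",c["color"])
E
```

```text
(array([-100.87851795,   18.18173537]), np.float64(144.42973017946088), np.float64(3.144729792097989)) [ 0.77817946  1.31224925 -0.08200836]
```

View pics/w8.png

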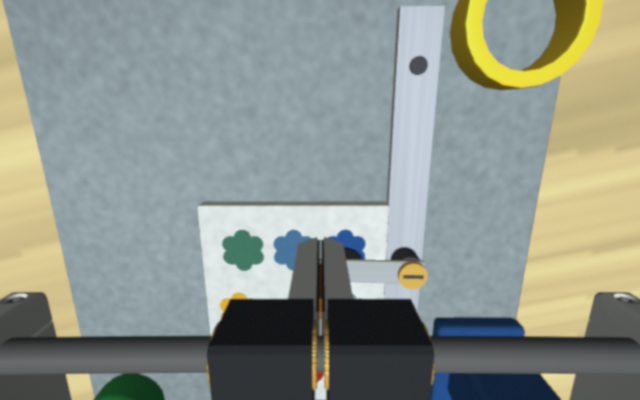

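The bar now lies almost straight across from the pivot (412,275) and the plate looks undisturbed. I'll nudge it on to the stop.

drive_tool:
  rows:
    - {"offset": [-1.5, -0.5, 0], "spin": 0, "jaw": 0}
    - {"offset": [-1.5, -0.5, 0], "spin": 0, "jaw": 0}
    - {"offset": [0, 0, 0], "spin": 0, "jaw": 0}

```text
clock: 23.15
eef_pos: [570.8, -38.7, 144.3]
eef_rot: [3.141, -0.002, 2.915]
wrist_force: [-5.8, 3.6, 4.5]
finger_gap: 0.4
```

drive_tool:
  rows:
    - {"offset": [-1, 0, 0], "spin": 0, "jaw": 0}
    - {"offset": [-1, 0, 0], "spin": 0, "jaw": 0}
    - {"offset": [0, 0, 0], "spin": 0, "jaw": 0}

```text
clock: 23.45
eef_pos: [571.6, -38.9, 144.2]
eef_rot: [-3.142, -0.006, 2.915]
wrist_force: [-19.5, 5.8, 11.8]
finger_gap: 0.2
```

The force rose to 20 N with no further travel, so the clip is on its stop. Now I back off and check.

drive_tool:
  rows:
    - {"offset": [4, 0, 0], "spin": 0, "jaw": 0}
    - {"offset": [20, 0, 0], "spin": 0, "jaw": 0}
    - {"offset": [25, 0, -20], "spin": 0, "jaw": 0}
    - {"offset": [10, -25, -30], "spin": 0, "jaw": 0}
    - {"offset": [0, -35, 0], "spin": 0, "jaw": 0}
    - {"offset": [0, -35, 0], "spin": 0, "jaw": 0}
    - {"offset": [0, -15, 0], "spin": 0, "jaw": 0}
    - {"offset": [0, 0, 0], "spin": 8, "jaw": 0}
    - {"offset": [0, 0, 0], "spin": 8, "jaw": 0}
    - {"offset": [0, 0, 0], "spin": 8, "jaw": 0}
    - {"offset": [0, 0, 0], "spin": 8, "jaw": 0}
    - {"offset": [0, 0, 0], "spin": 8, "jaw": 0}
    - {"offset": [0, 0, 0], "spin": 8, "jaw": 0}
    - {"offset": [0, 0, 0], "spin": 8, "jaw": 0}
    - {"offset": [0, 0, 0], "spin": 8, "jaw": 0}
    - {"offset": [0, 0, 0], "spin": 8, "jaw": 0}
    - {"offset": [0, 0, 0], "spin": 8, "jaw": 0}
    - {"offset": [0, 0, 0], "spin": 8, "jaw": 0}
    - {"offset": [0, 0, 0], "spin": 2, "jaw": 0}
    - {"offset": [0, 0, 0], "spin": 0, "jaw": 0}

```text
clock: 25.45
eef_pos: [491.2, -133.1, 194.3]
eef_rot: [-3.142, -0.0, 1.344]
wrist_force: [-0.2, -0.3, -0.0]
finger_gap: 0.1
```

drive_tool:
  rows:
    - {"offset": [0, 30, 0], "spin": 0, "jaw": 0}
    - {"offset": [0, 30, 10], "spin": 0, "jaw": 0}
    - {"offset": [0, 10, 20], "spin": 0, "jaw": 0}
    - {"offset": [0, 0, 0], "spin": 0, "jaw": 0}

```text
clock: 25.85
eef_pos: [559.2, -148.9, 161.8]
eef_rot: [-3.138, -0.0, 1.346]
wrist_force: [-0.4, 0.7, -0.4]
finger_gap: 0.6
```

```bash
python3 - <<'E'
from h import *
print(inpress(),manip.read_state()["wrist_force"])
c=eyes.camera("wrist");cv2.imwrite("pics/w9.png",c["color"])
E
```

```text
(array([-85.00750443, -92.16897072]), np.float64(161.81780930781647), np.float64(1.5757302147889314)) [-0.38202956  0.71271529 -0.42942728]
```

View pics/w9.png

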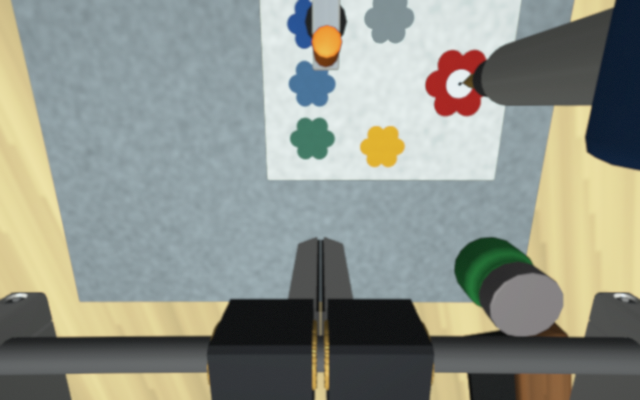

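The clip lies straight across the plate, with its peg at 326,42. The mark's dot (460,84) is right at the tip (463,83), and the jar has not moved.

```bash
python3 - <<'E'
from h import *
np.set_printoptions(precision=2,suppress=True)
c=eyes.camera("wrist");q=lambda uv,z:(at_z(c,uv,z)[:,:2]-O)@rot(PSI)
print("m-t",q([(460,84)],22)-q([(463,83)],34),"edge",q([(268,180),(495,180)],22),"peg",q([(327,42)],78))
manip.sign_off()
E
```

```text
m-t [[2.93 0.14]] edge [[-119.68  -59.43]
 [  31.16  -58.62]] peg [[-82.07  15.76]]
the job is handed in; nothing more can be done
```

The plate is against the fence with its mark about 3 mm from under the punch tip. The clip is swung fully across onto it, and I handed the job in at about 26 s of the 64 s allowed. No verdict was reported.

I pushed the plate flat against the fence with the open fingers on its right edge. Then I pushed it along the fence from its near end, and swung the clip's peg round with the closed fingers until it met its stop.

| Last check, by wrist camera after backing off | Result | Limit |
|---|---|---|
| Mark from tip | +2.9 mm along the fence, 0.1 mm across | 8 mm |
| Plate angle to the fence | about 0.005 rad | 0.08 rad |
| Peg, in press coordinates | (-82, 16) mm, against (-80, 14.5) expected at the stop | not given |

- **Along-fence error:** The plate stopped about 3 mm past the tip. The camera reads to about 2 mm, so I left it inside the limit rather than risk pushing it back from under the press.
- **Clip:** The wrist force rose to about 20 N at the stop, so I take the clip to be fully across.
- **Not measured:** I did not measure the pad's pressing force directly.
- **Other things:** The last picture shows the jar in place, and the tape looked undisturbed in the previous one. The arm was kept clear of the other items but I did not check their positions at the end. At hand-in the arm was clear of everything.
- **Refused moves:** The first two move calls were refused because of incomplete rows, and nothing moved.

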